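# Load a holding tray onto the runner pair above its mate

### The job

Draw the loose tray out from under the low pipe riser by the end that sticks out and set it down on the bench, then take it by its handle and slide it, handle outward, into the tray rack on the empty pair of runners directly above the tray that is already there. Carry it over the little front lips of the runners until it gently meets the rear stops (do not ram it), let it down so that it lies flat behind the lips, let go, and leave the tray in the rack and the other kitchenware where they are.

Things in the scene. Friction and masses are not known exactly. Their poses are not given: they have to be found in the camera images.
- tray_center (a point): Centre (half-way up) of the loose dark-grey metal tray: open pan 176 mm long (x), 162 wide (y), 30 high, about 0.3 kg, floor and walls 3 mm, folded rim 8 mm thick and 14 deep around the top, flush outside. z up; +x points to the plain end, -x to the end with the handle. Starts flat on the bench, plain end 75 to 95 mm out of the riser's open side, handle hidden under the riser.
- tray_handle (a point): Grip point on the loose tray's handle, axes as the tray: a straight level black bar 20 mm wide (y), 20 high, 100 long, from the middle of the -x end wall outward. The point is on the bar's centre line, 19 mm above the tray's underside, 158 mm from the tray's centre, 70 mm out from the end wall. Held by the handle, the tray's plain end may sag a degree or two.
- loaded_center (a point): Centre (half-way up) of a shorter tray already in the rack: same make, width and height but only 120 mm long, its handle out of the mouth and ending 160 mm from its centre. It rests on the second pair of runners from the bottom, anywhere along them. Leave it there.
- rack: Fixed steel tray rack, 217 mm wide, 215 deep, 316 high, tubes across the top. Origin: centre of its underside (height varies with its feet); x points inward from the mouth (trays enter along +x), z up. In it hangs a lift-out set of four pairs of L runners: ledge tops 50, 110, 170, 230 mm above the origin, 2.5 thick, 132 open between; webs 17.5 mm high, 168 mm apart, guide the tray's sides.
- rack_mouth (a point): Nominal middle of the mouth at the lowest ledge tops (rack's axes; x = -94, z = 50 mm there). Every ledge begins with an upturned lip 6 mm high, 4 thick, to be carried over, and ends in a stop 30 mm high, 180 mm behind the lip's back: a seated tray has 4 mm play. But the whole runner set hangs up to 10 mm nearer or farther in than nominal, which no reading tells: feel for the stop.
- riser: Fixed low steel pipe riser on the bench, 240 mm deep (x), 390 wide (y), 146 high; origin at the centre of its underside. Six 25 mm tubes lie across its top, undersides 121 mm up, gaps 18 mm; end plates at y = +-180 mm, upstand 110 mm high along the back at x = +118 mm. Its open side is at x = -120 mm.
- bowl: Small steel mixing bowl, 124 mm across, 50 mm high, on the bench; origin at the centre of its underside. Leave it alone.
- dredger: Aluminium dredger (shaker), 60 mm across, 96 mm high, on the bench; origin at the centre of its underside. Leave it alone.
- saucepot: Small steel pot, 90 mm across, 70 mm high, on the bench; origin at the centre of its underside. Leave it alone.

How it is judged:
By the outcome, as a careful person would: the job done as asked, in the order asked, and still so for the second after the job is handed in, with the robot touching nothing.
It also fails if it takes over 61 s, if anything falls off the work surface, if the arm or the gripper's body presses on something with over 40 N, if the wrist force passes 120 N, or if a joint passes its speed limit or range.

### The arm

A 7-joint arm with a two-finger parallel gripper is mounted at the origin on the work surface. World frame = base frame: x ahead of the robot, y to its left, z up, the work surface at z = 0. Lengths are in m, angles in rad, forces in N, time in s.
With the tool pointing down it reaches from about 0.35 to 0.9 m from the base axis. Payload 8.1 kg.
Tool frame: the origin (TCP) lies between the finger pads; the fingertips stand 25 mm ahead of it and the grasp point (between the pads) lies 6 mm ahead of it; z points along the fingers, y is the direction in which the jaws open and shut (so a half turn about z gives the same grasp; the last joint's range is limited). The gripper opens to 92 mm and grips with 3 to 60 N. Pads are 19 mm wide; open, the fingers measure 130 mm over their backs; the gripper's body (75 mm by 190 mm) begins 47 mm behind the grasp point.
Start: joints at [-1.399, 0.434, 0.025, 1.573, -0.012, 1.134, -0.075], TCP at [0.17, 0.602, 0.252] pointing down, gripper open.
Joint ranges: [-2.62, 2.62], [-0.44, 2.09], [-1.27, 1.32], [0.08, 2.57], [-1.32, 4.46], [0.12, 2], [-2.74, 2.74]. Speed limits (rad/s): [2.22, 2.22, 3.01, 3.01, 3.14, 3.14, 3.14].

### API

Orientations are given as a rotation vector (axis times angle).
In Python, from cell import * gives the robot as it stands.
- The arm moves only by the shell command python3 -m jog 'ROWS' [FORCE]. ROWS is JSON, one flat list of numbers, 5 for each row, row after row: the finger opening in mm, from 0 to 91.8, then the shift along the tool's x, y, z in units of 40 mm (1.0 is 40 mm), then the turn about the tool's z in units of 6 degrees (1.0 is 6 degrees). A call has 1 to 20 rows; each row shifts and turns the pose as measured when the row begins, along the tool's axes as they then stand; what a row does not reach is not made up. A row lasts 1/12 s, in which the tool goes at most 41.7 mm and 7.16 degrees, less where a joint would pass 70% of its speed; a pose out of reach is approached as far as the arm can. A call is refused whole if a number of a shift passes 1 or a number of a turn 1, either way. A call with a gripper value outside its range is refused whole. The fingers move at their own pace and stop on an object; FORCE is the grip in N (left out, the last holds). Time passes only in rows, so rows that do not move let the fingers close. It gives the time, the measured TCP pose, the force and the opening at its end, in the units of the state.
- observe(): the state, without advancing time (a new reading comes with each control period).
- get_image(name): name is "scene" or "top" or "wrist"; returns the picture (384x512x3 uint8, red, green, blue); there is no depth.
- camera_params(name): a dict with "intrinsics" (3x3 intrinsics, pixels), "xyz" and "orientation" of the camera in the world. Camera axes: x right, y down, z forward; pixel columns grow to the right and rows downward; lengths in m; the calibration is good to about 2 mm. A picture is of the moment at which its call begins: read the wrist's pose just before it. camera_params takes no time and is no camera call; for the wrist camera it gives the pose at the moment of the call.
- sign_off(): hands the job in, once; it reports no verdict.
The state is a dict: "clock": time; "joints": joint angles; "dq": joint speeds; "joint_efforts": joint torques, N m; "position": TCP position; "ee_rot": TCP orientation; "force": force on the tool from outside, world axes, zero at the start; "ft_torque": the same for the moment, N m; "width": opening from 0.0 (shut) to 1.0 (fully open).
Only numpy, scipy, OpenCV 4.12 (cv2) and the standard library are available. Lean on these libraries where they do the work, as an engineer would, in place of code of your own. Each camera call takes 0.05 s, during which the arm holds its last target. There are 200 camera calls.

## Working session

There is one attempt and no reset: what is moved stays moved. The work goes in short steps, Python scripts to look and compute and a shell command to move; the robot and the scene stay as the last step left them, time stands still between calls to the robot, and variables do not carry over. Pictures are saved under pics/ and viewed, about 8 in all and at most 12, crops included, and the job is handed in when it is done.

```bash
ls; mkdir -p pics
python3 - <<'E'
from cell import *
import cv2
print(observe())
for n in("scene","top","wrist"):
    im=get_image(n);cv2.imwrite(f"pics/{n}0.png",im[:,:,::-1]);p=camera_params(n);print(n,p)
E
```

```text
pics
{'clock': 0.0, 'joints': array([-1.3986037 ,  0.43521391,  0.02497812,  1.57410513, -0.01158858,
        1.13402446, -0.07507341]), 'dq': array([-0.00038574, -0.00093593,  0.00076749,  0.00031352, -0.00196502,
        0.00106441, -0.00057578]), 'joint_efforts': array([ 1.70365252e-04, -6.67864609e+01,  9.84794386e-01, -3.14452565e+01,
       -6.07695244e-02,  4.29816486e-02,  1.53826068e-04]), 'position': array([0.16951934, 0.6010663 , 0.25094755]), 'ee_rot': array([-4.30344825e-01, -3.11191362e+00,  2.52074907e-03]), 'force': array([ 0.17009983,  0.0048452 , -0.74653851]), 'ft_torque': array([-0.02535555,  0.01212211,  0.01849522]), 'width': 0.9955221342241374}
scene {'intrinsics': array([[467.22665942,   0.        , 252.55792633],
       [  0.        , 467.22665942, 191.09244479],
       [  0.        ,   0.        ,   1.        ]]), 'xyz': array([ 1.04679384, -0.83632525,  1.06471804]), 'orientation': array([-2.3387146 , -0.56629759,  0.24750047])}
top {'intrinsics': array([[355.01700066,   0.        , 257.12952642],
       [  0.        , 355.01700066, 193.21509978],
       [  0.        ,   0.        ,   1.        ]]), 'xyz': array([ 0.44294562, -0.06949116,  1.24420078]), 'orientation': array([-2.14590038,  2.11493196, -0.20649139])}
wrist {'intrinsics': array([[333.25556494,   0.        , 259.45153763],
       [  0.        , 333.25556494, 181.00414105],
       [  0.        ,   0.        ,   1.        ]]), 'xyz': array([0.0971985 , 0.62181008, 0.38419323]), 'orientation': array([2.31371417, 1.7531172 , 0.24988783])}
```

Run:
```python
import cv2
for n in("scene","top"):
    cv2.imwrite(f"pics/{n}0b.png",cv2.resize(cv2.imread(f"pics/{n}0.png"),(768,576),interpolation=cv2.INTER_CUBIC))
```

```text
(no output)
```

View pics/scene0b.png

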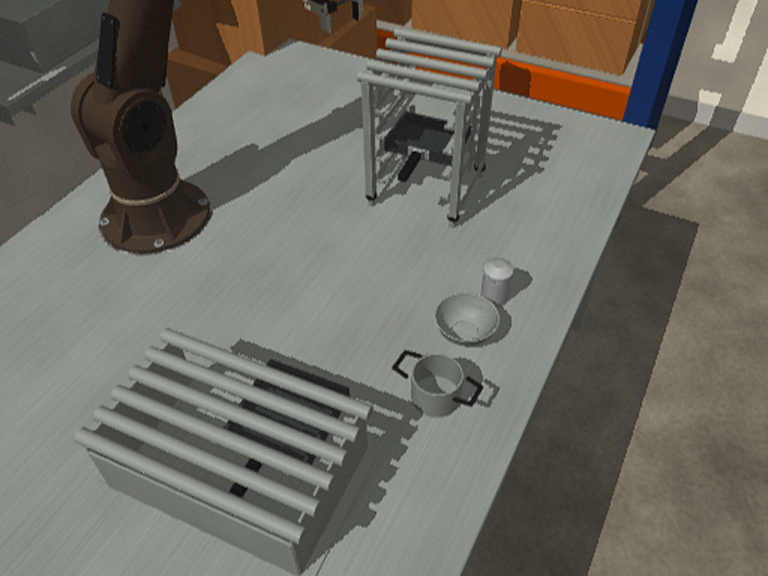

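View pics/top0b.png

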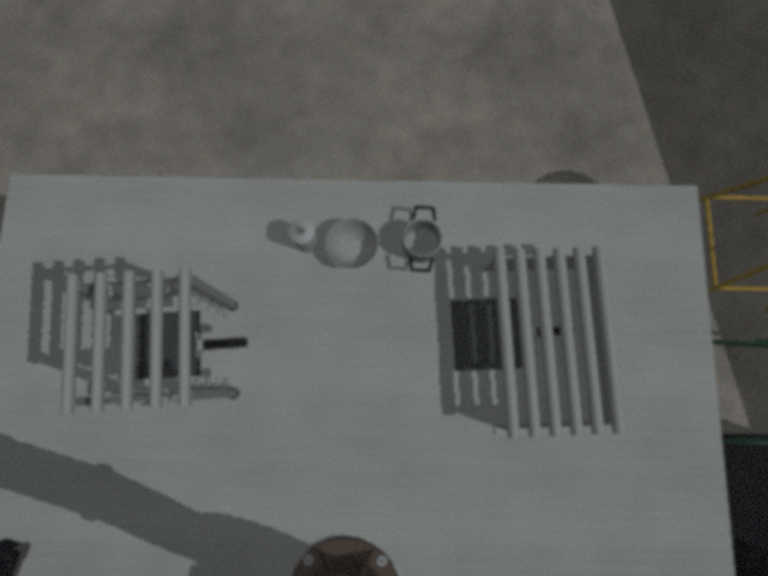

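```bash
cat > h.py <<'E'
from cell import *
import numpy as np,cv2
from scipy.spatial.transform import Rotation as R
def ray(p,u,v,z):
    K=p["intrinsics"];d=R.from_rotvec(p["orientation"]).apply(np.linalg.solve(K,[u,v,1.]))
    return p["xyz"]+d*(z-p["xyz"][2])/d[2]
def proj(p,X):
    c=R.from_rotvec(p["orientation"]).inv().apply(np.atleast_2d(X)-p["xyz"]);q=c@p["intrinsics"].T
    return q[:,:2]/q[:,2:]
def st():
    s=observe();r=R.from_rotvec(s["ee_rot"]).as_matrix()
    print("t",round(s["clock"],2),"pos",s["position"].round(4),"F",s["force"].round(1),"w",round(s["width"]*92,1),"x",r[:,0].round(3),"y",r[:,1].round(3),"z",r[:,2].round(3));return s,r
def togo(X,yaw=None):
    s,r=st();d=r.T@(np.array(X)-s["position"]);print("togo units",(d/.04).round(2))
E
python3 - <<'E'
from h import *
p=camera_params("top")
for n,u,v,z in [("trayA",452,300,.03),("trayB",452,370,.03),("trayR1",520,298,.03),("riser tubeA",498,247,.146),("riser tubeB",513,437,.146),("far A",597,247,.146),("far B",617,432,.146),("rack front tube A",184,268,.316),("front B",186,405,.316),("rear A",70,272,.316),("rearB",68,413,.316),("loaded handle end",246,342,.15),("loaded h start",203,343,.15),("pot",422,238,.07),("bowl",346,243,.05),("dred",303,232,.096)]:
    print(n,ray(p,u/1.5,v/1.5,z).round(3))
st()
E
```

```text
trayA [ 0.646 -0.235  0.03 ]
trayB [ 0.486 -0.233  0.03 ]
trayR1 [ 0.653 -0.393  0.03 ]
riser tubeA [ 0.743 -0.318  0.146]
riser tubeB [ 0.35  -0.339  0.146]
far A [ 0.746 -0.531  0.146]
far B [ 0.363 -0.548  0.146]
rack front tube A [0.648 0.281 0.316]
front B [0.41  0.258 0.316]
rear A [0.638 0.481 0.316]
rearB [0.395 0.455 0.316]
loaded handle end [0.532 0.205 0.15 ]
loaded h start [0.529 0.292 0.15 ]
pot [ 0.782 -0.162  0.07 ]
bowl [0.773 0.013 0.05 ]
dred [0.784 0.106 0.096]
t 0.15 pos [0.1695 0.6012 0.2511] F [0.5 0.1 0.1] w 92.1 x [-0.962  0.271 -0.   ] y [ 0.271  0.962 -0.001] z [-0.    -0.001 -1.   ]
```

```bash
python3 -m jog '[91,0,0,-1,1, 91,0,0,-1,1, 91,0,0,-0.5,1, 91,0,0,0,1, 91,0,0,0,1, 91,0,0,0,1, 91,0,0,0,1, 91,0,0,0,1, 91,0,0,0,1, 91,0,0,0,1, 91,0,0,0,1, 91,0,0,0,1]' 60
python3 -c "
from h import *
togo([.53,-.27,.25])"
```

```text
clock: 1.15
position: [0.1691, 0.5989, 0.3521]
ee_rot: [2.237, 2.199, -0.014]
force: [0.0, 0.1, 1.5]
width: 0.991
t 1.15 pos [0.1691 0.5989 0.3521] F [0.  0.1 1.5] w 91.2 x [ 0.017  1.    -0.01 ] y [ 1.    -0.017 -0.003] z [-0.003 -0.01  -1.   ]
togo units [-21.54   9.4    2.74]
```

```bash
python3 -m jog '[91,-0.95,0.41,0,0, 91,-0.95,0.41,0,0, 91,-0.95,0.41,0,0, 91,-0.95,0.41,0,0, 91,-0.95,0.41,0,0, 91,-0.95,0.41,0,0, 91,-0.95,0.41,0,0, 91,-0.95,0.41,0,0, 91,-0.95,0.41,0,0, 91,-0.95,0.41,0,0, 91,-0.95,0.41,0,0, 91,-0.95,0.41,0,0, 91,-0.95,0.41,0,0, 91,-0.95,0.41,0,0, 91,-0.95,0.41,0,0, 91,-0.95,0.41,0,0, 91,-0.95,0.41,0,0, 91,-0.95,0.41,0,0]'
python3 -c "
from h import *
togo([.53,-.27,.25])
im=get_image('top')
cv2.imwrite('pics/top1.png',im[:,:,::-1])"
```

```text
clock: 2.65
position: [0.4424, -0.0936, 0.353]
ee_rot: [2.231, 2.21, -0.01]
force: [0.8, 1.9, -0.5]
width: 0.989
t 2.65 pos [ 0.4424 -0.0936  0.353 ] F [ 0.8  1.9 -0.5] w 91.0 x [ 0.009  1.    -0.006] y [ 1.    -0.009 -0.003] z [-0.004 -0.006 -1.   ]
togo units [-4.38  2.24  2.59]
```

```bash
python3 -m jog '[91,-0.8,0.4,0.5,0, 91,-0.8,0.4,0.5,0, 91,-0.8,0.4,0.5,0, 91,-0.8,0.4,0.5,0, 91,-0.8,0.4,0.5,0, 91,-0.4,0.2,0.1,0, 91,0,0,0,0, 91,0,0,0,0]'
python3 -c "
from h import *
togo([.53,-.27,.25])
p=camera_params('wrist');im=get_image('wrist');np.save('pics/w1.npy',p,allow_pickle=True)
cv2.imwrite('pics/w1.png',cv2.resize(im[:,:,::-1],(768,576),interpolation=cv2.INTER_CUBIC))"
```

```text
clock: 3.37
position: [0.5293, -0.2696, 0.2512]
ee_rot: [2.227, 2.213, -0.012]
force: [0.7, 0.3, 0.5]
width: 0.991
t 3.37 pos [ 0.5293 -0.2696  0.2512] F [0.7 0.3 0.5] w 91.2 x [ 0.006  1.    -0.007] y [ 1.    -0.006 -0.004] z [-0.004 -0.007 -1.   ]
togo units [-0.01  0.02  0.03]
```

View pics/w1.png

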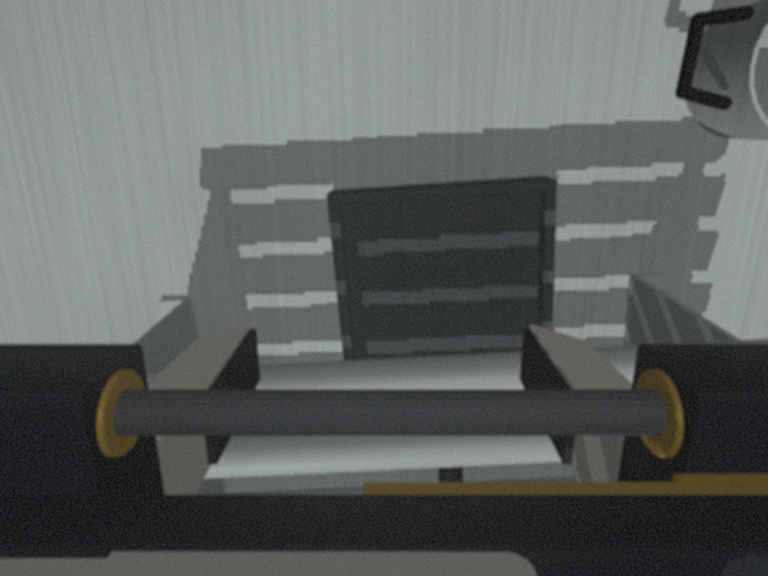

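Run:
```python
from h import *
p=np.load('pics/w1.npy',allow_pickle=True).item()
for n,u,v,z in [("TL",328,194,.03),("TR",557,179,.03),("L2",343,358,.03),("R2",551,350,.03),("tubeL",250,385,.146),("tubeR",540,360,.146)]:
    print(n,ray(p,u/1.5,v/1.5,z).round(4))
```

```text
TL [ 0.4861 -0.2421  0.03  ]
TR [ 0.6467 -0.2324  0.03  ]
L2 [ 0.4926 -0.3698  0.03  ]
R2 [ 0.654  -0.3635  0.03  ]
tubeL [ 0.455  -0.3274  0.146 ]
tubeR [ 0.6084 -0.3132  0.146 ]
```

```bash
python3 -m jog '[91,0,-0.95,0,-0.55, 91,0,0,1,0, 91,0,0,1,0, 91,0,0,1,0, 91,0,0,1,0, 91,0,0,0.8,0, 91,0,0,0,0, 91,0,0,0,0]'
python3 -c "
from h import *
togo([.4915,-.267,.033])
"
```

```text
clock: 4.08
position: [0.4966, -0.2601, 0.0644]
ee_rot: [2.132, 2.285, 0.012]
force: [0.6, 0.1, 0.6]
width: 0.992
t 4.08 pos [ 0.4966 -0.2601  0.0644] F [0.6 0.1 0.6] w 91.3 x [-0.069  0.998 -0.007] y [0.997 0.069 0.016] z [ 0.017 -0.005 -1.   ]
togo units [-0.16 -0.15  0.78]
```

```bash
python3 -m jog '[91,-0.16,-0.13,0.4,0.1, 91,0,0,0.38,0, 91,0,0,0,0, 91,0,0,0,0]'
python3 -c "
from h import *
togo([.4915,-.267,.033])
p=camera_params('wrist');im=get_image('wrist');np.save('pics/w2.npy',p,allow_pickle=True)
cv2.imwrite('pics/w2.png',cv2.resize(im[:,:,::-1],(768,576),interpolation=cv2.INTER_CUBIC))"
```

```text
clock: 4.42
position: [0.4973, -0.2652, 0.0397]
ee_rot: [2.133, 2.275, 0.02]
force: [-0.4, 0.5, 0.4]
width: 0.991
t 4.42 pos [ 0.4973 -0.2652  0.0397] F [-0.4  0.5  0.4] w 91.2 x [-0.064  0.998 -0.008] y [0.998 0.064 0.025] z [ 0.026 -0.007 -1.   ]
togo units [-0.03 -0.15  0.16]
```

View pics/w2.png

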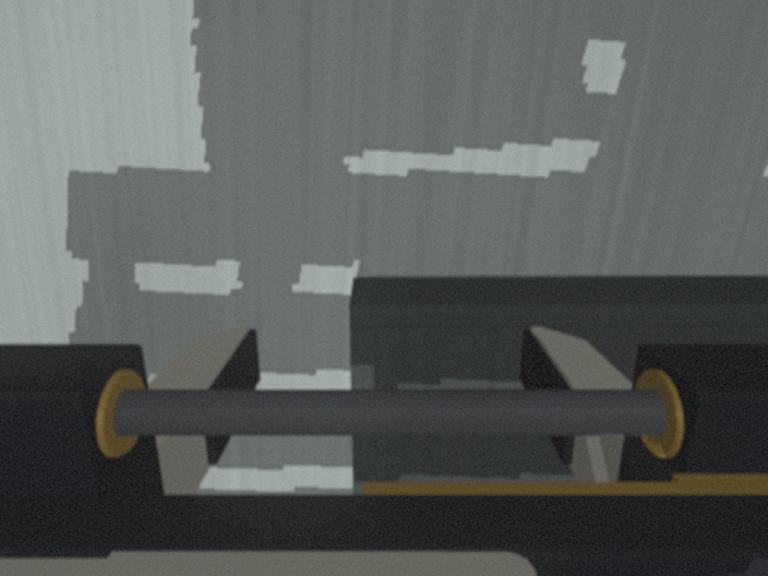

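```bash
python3 -m jog '[91,0,-0.15,0.15,0, 40,0,0,0,0, 0,0,0,0,0, 0,0,0,0,0, 0,0,0,0,0, 0,0,0,0,0, 0,0,0,0,0, 0,0,0,0,0]' 45
python3 -c "
from h import *
togo([.4915,-.267,.033])
"
```

```text
clock: 5.13
position: [0.4934, -0.2656, 0.0367]
ee_rot: [2.128, 2.273, 0.025]
force: [-1.1, -0.1, 0.4]
width: 0.532
t 5.13 pos [ 0.4934 -0.2656  0.0367] F [-1.1 -0.1  0.4] w 48.9 x [-0.066  0.998 -0.01 ] y [0.997 0.066 0.03 ] z [ 0.031 -0.007 -0.999]
togo units [-0.03 -0.05  0.09]
```

```bash
python3 -m jog '[0,0,0,0,0, 0,0,0,0,0, 0,0,0,0,0, 0,0,0,0,0, 0,0,0,0,0, 0,0,0,0,0, 0,0,0,0,0, 0,0,0,0,0]' 45
python3 -c "
from h import *
st()
"
```

```text
clock: 5.8
position: [0.4924, -0.2655, 0.0364]
ee_rot: [2.13, 2.274, 0.023]
force: [0.0, 1.3, -0.1]
width: 0.079
t 5.8 pos [ 0.4924 -0.2655  0.0364] F [ 0.   1.3 -0.1] w 7.3 x [-0.065  0.998 -0.009] y [0.997 0.066 0.029] z [ 0.029 -0.007 -1.   ]
```

```bash
python3 -m jog '[0,0.1,0,-0.1,0, 0,0.3,0,0,0, 0,0.5,0,-0.02,0, 0,0.6,0,0,0, 0,0.6,0,0,0, 0,0.6,0,0,0, 0,0.6,0,0,0, 0,0.6,0,0,0, 0,0.6,0,0,0, 0,0.6,0,0,0, 0,0.6,0,0,0, 0,0.6,0,0,0, 0,0.4,0,0,0, 0,0.2,0,0,0, 0,0,0,0,0]' 45
python3 -c "
from h import *
st()
im=get_image('top')
cv2.imwrite('pics/top2.png',cv2.resize(im[120:330,20:470,::-1],(800,373),interpolation=cv2.INTER_CUBIC))"
```

```text
clock: 7.05
position: [0.4656, 0.0368, 0.0373]
ee_rot: [2.127, 2.29, 0.023]
force: [0.2, -2.2, -1.5]
width: 0.08
t 7.05 pos [0.4656 0.0368 0.0373] F [ 0.2 -2.2 -1.5] w 7.4 x [-0.074  0.997 -0.002] y [0.997 0.074 0.022] z [ 0.022 -0.    -1.   ]
```

View pics/top2.png

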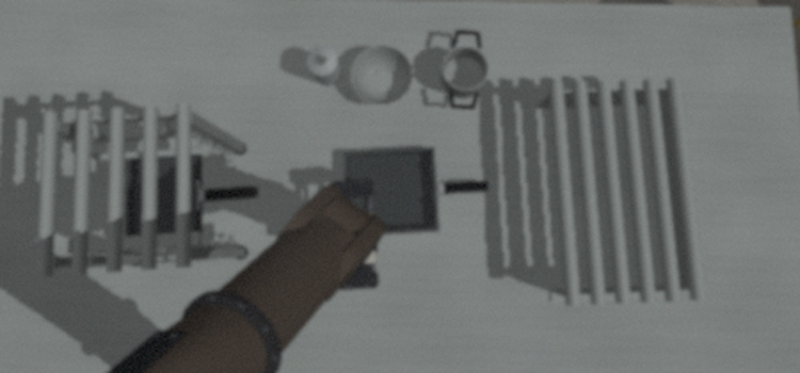

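```bash
python3 -m jog '[30,0,0,0.03,0, 30,0,0,0,0, 30,0,0,0,0, 30,0,0,0,0, 60,0,0,-0.6,0, 60,0,0,-1,0, 60,0,0,-1,0, 60,0,0,-1,0, 60,0,0,-0.5,0]'
python3 -c "
from h import *
togo([.5535,-.181,.15])
p=camera_params('top');s=450/800
for u,v in[(487,186),(445,187)]: print(ray(p,20+u*s,120+v*210/373,.028).round(4))
for u,v in[(433,147),(333,150),(438,229)]: print(ray(p,20+u*s,120+v*210/373,.03).round(4))
"
```

```text
clock: 7.85
position: [0.4603, 0.0256, 0.2033]
ee_rot: [2.148, 2.27, 0.006]
force: [1.1, -0.9, -0.5]
width: 0.631
t 7.85 pos [0.4603 0.0256 0.2033] F [ 1.1 -0.9 -0.5] w 58.1 x [-0.055  0.998 -0.009] y [0.998 0.055 0.014] z [ 0.015 -0.009 -1.   ]
togo units [-5.27  2.02  1.41]
[ 0.5598 -0.2087  0.028 ]
[ 0.5567 -0.1276  0.028 ]
[ 0.6341 -0.1036  0.03  ]
[0.6252 0.0905 0.03  ]
[ 0.4763 -0.1147  0.03  ]
```

```bash
python3 -m jog '[60,-0.9,0.3,0,0, 60,-0.9,0.3,0,0, 60,-0.9,0.3,0,0, 60,-0.9,0.3,0,0, 60,-0.9,0.3,0,0, 60,-0.8,0.3,0.2,0, 60,-0.5,0.3,0.2,0, 60,0,0,0,0, 60,0,0,0,0]'
python3 -c "
from h import *
togo([.556,-.18,.034])
p=camera_params('wrist');im=get_image('wrist');np.save('pics/w3.npy',p,allow_pickle=True)
cv2.imwrite('pics/w3.png',cv2.resize(im[:,:,::-1],(768,576),interpolation=cv2.INTER_CUBIC))"
```

```text
clock: 8.6
position: [0.5671, -0.2062, 0.1956]
ee_rot: [2.123, 2.284, 0.02]
force: [-1.0, 0.8, -0.3]
width: 0.656
t 8.6 pos [ 0.5671 -0.2062  0.1956] F [-1.   0.8 -0.3] w 60.3 x [-0.073  0.997 -0.008] y [0.997 0.073 0.025] z [ 0.026 -0.006 -1.   ]
togo units [ 0.71 -0.33  4.03]
```

View pics/w3.png

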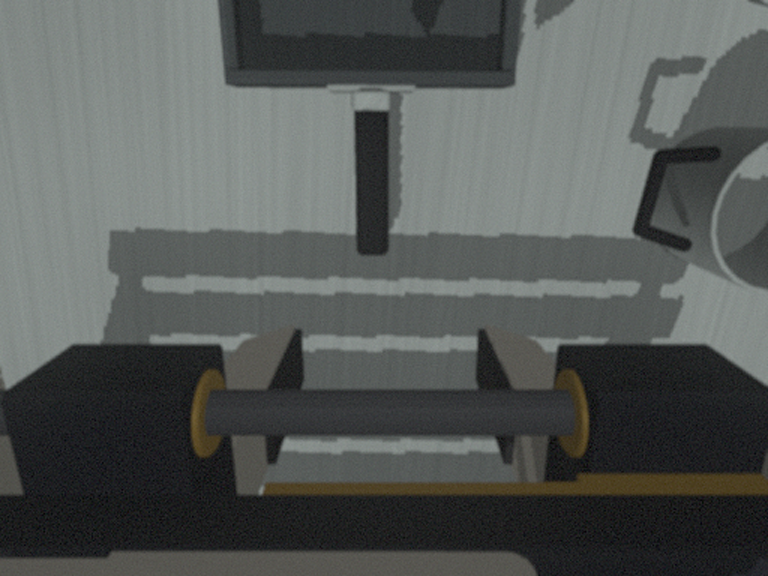

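Run:
```python
from h import *
p=np.load('pics/w3.npy',allow_pickle=True).item()
P={n:ray(p,u/1.5,v/1.5,z) for n,u,v,z in [("hend",373,247,.029),("hmid",372,120,.029),("wl",228,83,.03),("wr",515,81,.03),("pothandle",640,232,.06)]}
for k in P: print(k,P[k].round(4))
e=P["wr"]-P["wl"]; print("yaw",np.degrees(np.arctan2(e[1],e[0])),"len",np.linalg.norm(e)); a=P["hmid"]-P["hend"]; print(np.degrees(np.arctan2(a[1],a[0]))-90)
g=(P["wr"]+P["wl"])/2+.07*np.array([e[1],-e[0],0])/np.linalg.norm(e); print("grip",g)
togo([g[0],g[1],.025])
```

```text
hend [ 0.562  -0.2044  0.029 ]
hmid [ 0.5566 -0.1297  0.029 ]
wl [ 0.4756 -0.116   0.03  ]
wr [ 0.6353 -0.1028  0.03  ]
pothandle [ 0.7087 -0.178   0.06  ]
yaw 4.721648149822977 len 0.16024490252180051
4.1508379139787195
grip [ 0.56124869 -0.17920074  0.03      ]
t 8.65 pos [ 0.5669 -0.206   0.1958] F [ 0.2 -0.3  1. ] w 60.2 x [-0.073  0.997 -0.009] y [0.997 0.073 0.025] z [ 0.026 -0.007 -1.   ]
togo units [ 0.72 -0.2   4.26]
```

```bash
python3 -m jog '[60,0.77,-0.22,0,0, 60,0,0,0.8,0, 60,0,0,0.8,0, 60,0,0,0.8,0, 60,0,0,0.8,0, 60,0,0,0.3,0, 60,0,0,0,0]'
python3 -c "
from h import *
togo([.5603,-.177,.030])"
```

```text
clock: 9.23
position: [0.5603, -0.1665, 0.0545]
ee_rot: [2.11, 2.293, 0.03]
force: [0.3, -0.1, 1.3]
width: 0.653
t 9.23 pos [ 0.5603 -0.1665  0.0545] F [ 0.3 -0.1  1.3] w 60.1 x [-0.083  0.997 -0.006] y [0.996 0.083 0.031] z [ 0.032 -0.003 -0.999]
togo units [-0.26 -0.04  0.61]
```

```bash
python3 -m jog '[60,-0.26,-0.04,0.35,0, 40,0,0,0.26,0, 0,0,0,0,0, 0,0,0,0,0, 0,0,0,0,0, 0,0,0,0,0, 0,0,0,0,0, 0,0,0,0,0, 0,0,0,0,0, 0,0,0,0,0]' 60
python3 -c "
from h import *
togo([.5603,-.177,.030])"
```

```text
clock: 10.07
position: [0.5634, -0.1747, 0.0377]
ee_rot: [2.102, 2.294, 0.038]
force: [0.2, -0.4, -2.0]
width: 0.21
t 10.07 pos [ 0.5634 -0.1747  0.0377] F [ 0.2 -0.4 -2. ] w 19.3 x [-0.087  0.996 -0.006] y [0.995 0.087 0.039] z [ 0.039 -0.003 -0.999]
togo units [-0.05 -0.09  0.19]
```

```bash
python3 -m jog '[32,0,0,0,0, 32,0,0,0,0, 32,-0.05,-0.06,0.2,0, 32,0,0,0.1,0, 0,0,0,0,0, 0,0,0,0,0, 0,0,0,0,0, 0,0,0,0,0]' 60
python3 -c "
from h import *
togo([.5603,-.177,.030])"
```

```text
clock: 10.73
position: [0.5568, -0.1779, 0.0258]
ee_rot: [2.112, 2.294, 0.038]
force: [3.8, -0.1, 2.7]
width: 0.214
t 10.73 pos [ 0.5568 -0.1779  0.0258] F [ 3.8 -0.1  2.7] w 19.7 x [-0.082  0.997 -0.   ] y [0.996 0.082 0.034] z [ 0.034  0.002 -0.999]
togo units [ 0.01  0.09 -0.1 ]
```

Run:
```python
import cv2,numpy as np
c=np.zeros((600,800,3),np.uint8)
s=cv2.imread('pics/scene0.png')[25:155,235:335]
c[:598,:460]=cv2.resize(s,(460,598),interpolation=cv2.INTER_CUBIC)
t=cv2.imread('pics/top0.png')[165:285,35:170]
c[:302,460:]=cv2.resize(t,(340,302),interpolation=cv2.INTER_CUBIC)
cv2.imwrite('pics/rack.png',np.clip(c*1.3,0,255).astype(np.uint8))
```

```text
(no output)
```

View pics/rack.png

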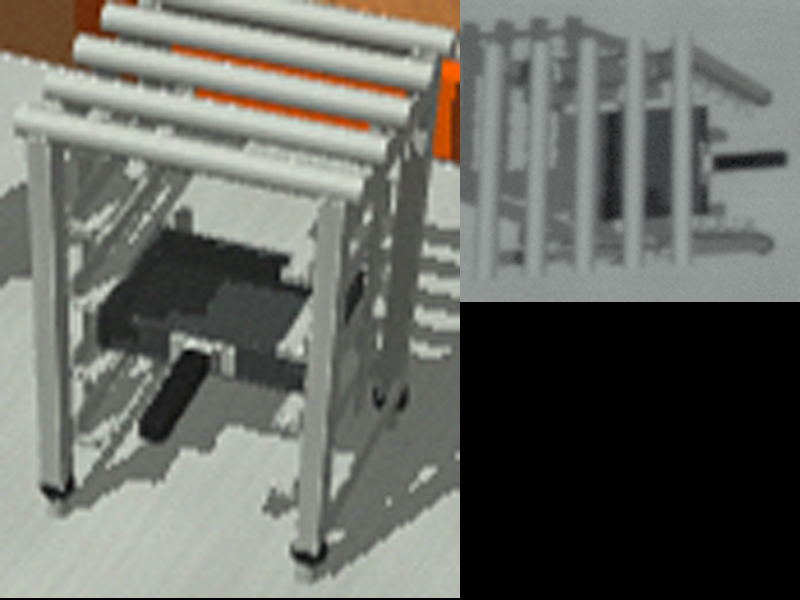

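```bash
cat > fit.py <<'E'
from h import *
from scipy.optimize import least_squares
S=camera_params("scene");T=camera_params("top")
sc=lambda u,v:(235+u/4.6,25+v/4.6)
tc=lambda u,v:(35+(u-460)/2.519,165+v/2.517)
obs=[]
for i,(l,r) in enumerate([((20,120),(362,187)),((47,86),(390,150)),((77,50),(410,110)),((105,14),(435,72))]):
    obs+=[("S",i,1,*sc(*l)),("S",i,-1,*sc(*r))]
obs+=[("S",4,-1,*sc(453,42))]
for i,(u,l) in [(0,((684,33),(680,266))),(2,((588,38),(585,272))),(4,((492,43),(487,278)))]:
    obs+=[("T",i,-1,*tc(*u)),("T",i,1,*tc(*l))]
obs+=[("S","p",1,*sc(57,490)),("S","p",-1,*sc(312,548)),("S","f",1,*sc(58,510)),("S","f",-1,*sc(306,577))]
def W(q,X): 
    c,s=np.cos(q[2]),np.sin(q[2]); return np.array([q[0]+c*X[0]-s*X[1],q[1]+s*X[0]+c*X[1],q[3]+X[2]])
def res(q):
    o=[]
    for cam,i,sg,u,v in obs:
        if i=="p":X=[-.099,sg*.1,0]
        elif i=="f":X=[-.1,sg*.1,-q[3]]
        else:X=[q[5]*(1-i/2),sg*q[4],.316-.009]
        o+=list(proj(S if cam=="S" else T,W(q,X))[0]-[u,v])
    return np.array(o)
r=least_squares(res,[.52,.37,1.63,.02,.11,-.1],loss="soft_l1")
print(r.x.round(4),"yaw",np.degrees(r.x[2]));print(res(r.x).reshape(-1,2).round(1).tolist())
q=r.x;np.save("rack.npy",q)
for x in(-.094,-.25,0): print(x,W(q,[x,0,.17]).round(4))
for u,v in((718,163),(785,158)): 
    P=ray(T,*tc(u,v),q[3]+.139);d=P[:2]-q[:2];c,s=np.cos(q[2]),np.sin(q[2]);print("handle in rack",c*d[0]+s*d[1],-s*d[0]+c*d[1])
E
python3 fit.py
```

```text
[ 0.5222  0.3638  1.6564  0.0205  0.1185 -0.0972] yaw 94.90645418975917
[[-0.6, -0.5], [0.8, 0.6], [-0.1, -0.9], [-0.2, 0.1], [-0.4, -0.6], [0.3, 0.6], [-0.6, 0.1], [-0.5, 1.0], [-0.0, 0.1], [-1.4, -0.5], [0.6, -1.3], [-0.5, 0.0], [-0.7, -0.9], [0.2, 0.6], [-1.1, -0.4], [-0.4, 0.2], [-1.0, 1.7], [-0.6, 0.5], [-0.1, 0.1]]
-0.094 [0.5302 0.2702 0.1905]
-0.25 [0.5436 0.1148 0.1905]
0 [0.5222 0.3638 0.1905]
handle in rack -0.08140637673497206 0.0042833800485745765
handle in rack -0.16188952019814018 0.003978445473350545
```

```bash
python3 -m jog '[0,0,0,-0.2,0, 0,0,0,-0.6,0, 0,0,0,-0.8,0, 0,0,0,-0.8,0, 0,0,0,-0.8,0, 0,0,0,-0.8,0, 0,0,0,-0.5,0, 0,0,0,-0.2,0, 0,0,0,0,0]' 60
python3 -c "
from h import *
st()"
```

```text
clock: 11.48
position: [0.5463, -0.1794, 0.2179]
ee_rot: [2.121, 2.296, 0.025]
force: [0.5, -0.4, -5.1]
width: 0.218
t 11.48 pos [ 0.5463 -0.1794  0.2179] F [ 0.5 -0.4 -5.1] w 20.0 x [-0.079  0.997 -0.001] y [0.997 0.079 0.022] z [ 0.022  0.001 -1.   ]
```

```bash
cat >> h.py <<'E'
def rk(x,y,z):
    q=np.load("rack.npy");c,s=np.cos(q[2]),np.sin(q[2]);return [q[0]+c*x-s*y,q[1]+s*x+c*y,z]
def inr():
    s,r=st();q=np.load("rack.npy");c,sn=np.cos(q[2]),np.sin(q[2]);d=s["position"][:2]-q[:2]
    print("rack x,y",(c*d[0]+sn*d[1]).round(4),(-sn*d[0]+c*d[1]).round(4),"under-ledge mm",((s["position"][2]-.0258-.170-q[3])*1e3).round(1),"yaw err deg",(np.degrees(np.arctan2(r[1,0],r[0,0])-q[2])).round(2));return s,r
E
python3 -c "
from h import *
print(rk(-.371,0.001,.2305));inr();togo(rk(-.371,0.001,.2305))"
```

```text
[np.float64(0.5529293261691852), np.float64(-0.0058896876915169455), 0.2305]
t 11.48 pos [ 0.5463 -0.1794  0.2179] F [ 0.5 -0.4 -5.1] w 20.0 x [-0.079  0.997 -0.001] y [0.997 0.079 0.022] z [ 0.022  0.001 -1.   ]
rack x,y -0.5433 0.0224 under-ledge mm 1.6 yaw err deg -0.37
t 11.48 pos [ 0.5463 -0.1794  0.2179] F [ 0.5 -0.4 -5.1] w 20.0 x [-0.079  0.997 -0.001] y [0.997 0.079 0.022] z [ 0.022  0.001 -1.   ]
togo units [ 4.31  0.51 -0.31]
```

```bash
python3 -m jog '[0,0.3,0.1,-0.1,0, 0,0.6,0.1,-0.1,0, 0,0.7,0.1,-0.1,0, 0,0.7,0.1,0,-0.05, 0,0.7,0.1,0,0, 0,0.6,0,0,0, 0,0.3,0,0,0, 0,0,0,0,0, 0,0,0,0,0, 0,0,0,0,0]' 60
python3 -c "
from h import *
inr();togo(rk(-.371,0.001,.2305))"
```

```text
clock: 12.32
position: [0.5472, -0.0153, 0.2158]
ee_rot: [2.123, 2.308, 0.001]
force: [-1.1, -1.2, -4.0]
width: 0.212
t 12.32 pos [ 0.5472 -0.0153  0.2158] F [-1.1 -1.2 -4. ] w 19.5 x [-0.083  0.997 -0.004] y [0.997 0.083 0.004] z [ 0.004 -0.003 -1.   ]
rack x,y -0.3799 0.0075 under-ledge mm -0.5 yaw err deg -0.15
t 12.32 pos [ 0.5472 -0.0153  0.2158] F [-1.1 -1.2 -4. ] w 19.5 x [-0.083  0.997 -0.004] y [0.997 0.083 0.004] z [ 0.004 -0.003 -1.   ]
togo units [ 0.22  0.16 -0.37]
```

```bash
python3 -m jog '[0,0,0.16,-0.3,0, 0,0,0,-0.15,0, 0,0,0,-0.03,0, 0,0,0,-0.03,0]' 60
python3 - <<'E'
from h import *
inr();togo(rk(-.371,0.001,.2305))
im=get_image("scene");cv2.imwrite("pics/s3raw.png",im[:,:,::-1])
im2=get_image("top");cv2.imwrite("pics/t3raw.png",im2[:,:,::-1])
cv2.imwrite("pics/s3.png",np.clip(cv2.resize(im[25:155,220:350,::-1],(600,600),interpolation=cv2.INTER_CUBIC)*1.3,0,255).astype(np.uint8))
E
```

```text
clock: 12.65
position: [0.5519, -0.0195, 0.2348]
ee_rot: [2.131, 2.302, -0.006]
force: [0.2, 0.0, -3.0]
width: 0.211
t 12.65 pos [ 0.5519 -0.0195  0.2348] F [ 0.2  0.  -3. ] w 19.4 x [-0.077  0.997 -0.006] y [0.997 0.077 0.001] z [ 0.001 -0.006 -1.   ]
rack x,y -0.3844 0.0032 under-ledge mm 18.5 yaw err deg -0.5
t 12.65 pos [ 0.5519 -0.0195  0.2348] F [ 0.2  0.  -3. ] w 19.4 x [-0.077  0.997 -0.006] y [0.997 0.077 0.001] z [ 0.001 -0.006 -1.   ]
togo units [0.34 0.05 0.1 ]
```

View pics/s3.png

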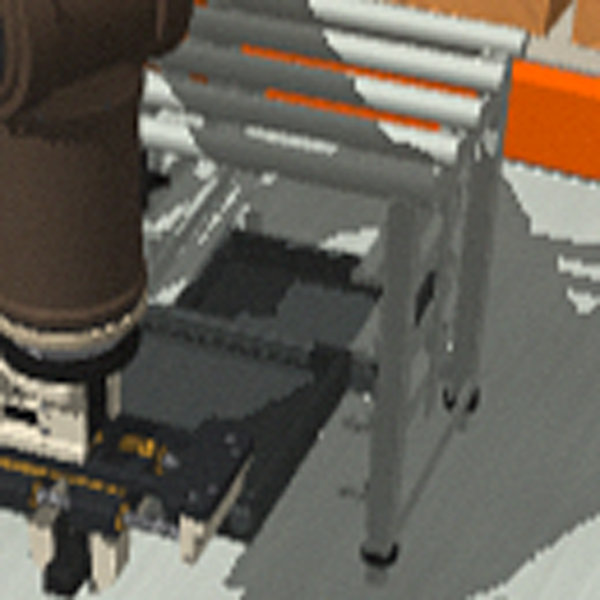

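Run:
```python
from h import *
S=camera_params("scene");q=np.load("rack.npy");h=q[3]
c=lambda X:((proj(S,X)[0]-[220,25])*4.615).round(0)
for z in(.05,.11,.17,.23): print("lip R",z,c(rk(-.094,-.066,z+h)),c(rk(-.094,-.084,z+h)))
for sag in(0,.004,.008): print("tray corner top",sag,c(rk(-.138,-.081+.003,.209+.03-sag)),"bottom",c(rk(-.138,-.078,.209-sag)),"left",c(rk(-.138,.084,.239-sag)))
print("tray back R", c(rk(-.384+.07,-.078,.239)))
im=cv2.imread("pics/s3raw.png")[80:135,265:320]
a=cv2.resize(im,(600,600),interpolation=cv2.INTER_NEAREST)
t=cv2.imread("pics/t3raw.png")[165:285,35:235]
b=np.zeros((600,800,3),np.uint8)
print(t.shape)
b[:330,:330]=cv2.resize(im,(330,330),interpolation=cv2.INTER_CUBIC)*1
b[330:,:450]=cv2.resize(t,(450,270),interpolation=cv2.INTER_CUBIC)
b[:560,450:]=cv2.resize(cv2.imread("pics/s3raw.png")[70:134,285:325],(350,560),interpolation=cv2.INTER_CUBIC)
cv2.imwrite("pics/c4.png",np.clip(b*1.6,0,255).astype(np.uint8))
```

```text
lip R 0.05 [339. 489.] [363. 495.]
lip R 0.11 [343. 422.] [367. 428.]
lip R 0.17 [347. 351.] [372. 357.]
lip R 0.23 [351. 275.] [378. 281.]
tray corner top 0 [346. 331.] bottom [344. 369.] left [114. 278.]
tray corner top 0.004 [345. 336.] bottom [343. 374.] left [115. 283.]
tray corner top 0.008 [345. 341.] bottom [343. 379.] left [115. 289.]
tray back R [248. 496.]
(120, 200, 3)
```

View pics/c4.png

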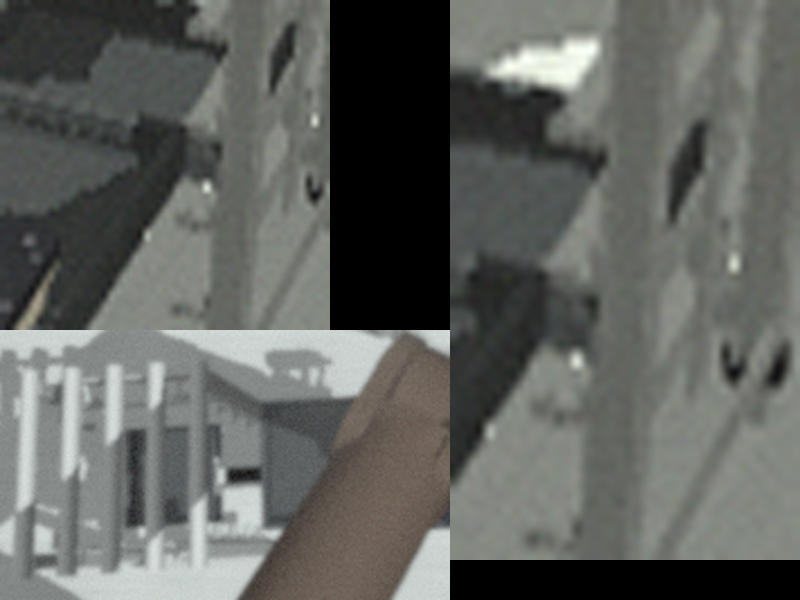

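Run:
```python
from h import *
T=camera_params("top");S=camera_params("scene")
q=np.load("rack.npy");c,s=np.cos(q[2]),np.sin(q[2])
def tr(P):d=P[:2]-q[:2];return (c*d[0]+s*d[1]).round(4),(-s*d[0]+c*d[1]).round(4)
for v in(402,525): print("top",tr(ray(T,35+263/2.25,165+(v-330)/2.25,.23)))
for z in(.239,.233,.227): print("scene R corner",z,tr(ray(S,295.9,99.9,z)))
g=cv2.cvtColor(cv2.imread("pics/t3raw.png"),cv2.COLOR_BGR2GRAY)
for col in(154,157,160): print(col,g[185:262,col].tolist())
```

```text
top (np.float64(-0.1463), np.float64(-0.0801))
top (np.float64(-0.1434), np.float64(0.076))
scene R corner 0.239 (np.float64(-0.1518), np.float64(-0.0858))
scene R corner 0.233 (np.float64(-0.1439), np.float64(-0.0834))
scene R corner 0.227 (np.float64(-0.1359), np.float64(-0.081))
154 [107, 93, 87, 84, 84, 84, 86, 87, 86, 82, 80, 69, 57, 44, 43, 38, 39, 39, 40, 40, 45, 50, 48, 55, 57, 53, 55, 52, 50, 56, 51, 56, 56, 54, 55, 51, 52, 54, 54, 53, 56, 51, 54, 51, 57, 51, 55, 55, 52, 53, 51, 57, 52, 51, 52, 52, 50, 55, 56, 53, 53, 55, 52, 53, 50, 52, 56, 69, 89, 116, 127, 121, 107, 86, 79, 84, 83]
157 [86, 85, 86, 85, 86, 88, 84, 85, 85, 84, 79, 66, 55, 43, 38, 40, 42, 42, 43, 46, 47, 47, 54, 57, 62, 59, 59, 59, 58, 61, 60, 56, 60, 61, 57, 58, 58, 58, 57, 62, 57, 61, 60, 60, 60, 61, 58, 61, 61, 63, 61, 59, 63, 63, 61, 59, 58, 59, 58, 58, 57, 56, 49, 45, 47, 49, 58, 74, 95, 121, 130, 120, 106, 83, 57, 48, 44]
160 [87, 84, 87, 83, 85, 86, 88, 85, 83, 83, 74, 64, 52, 43, 44, 42, 45, 50, 45, 44, 46, 47, 46, 50, 58, 58, 62, 58, 58, 62, 63, 59, 57, 63, 59, 60, 62, 60, 59, 62, 60, 59, 60, 55, 56, 57, 57, 63, 62, 62, 61, 60, 63, 62, 58, 59, 57, 62, 63, 62, 62, 54, 50, 48, 42, 50, 55, 67, 76, 81, 74, 60, 47, 39, 45, 44, 47]
```

```bash
python3 -m jog '[0,0.1,0.06,-0.08,-0.2, 0,0.3,0,-0.04,0, 0,0.3,0,-0.04,0, 0,0.2,0,-0.04,0]' 60
python3 -c "
from h import *
inr()"
```

```text
clock: 13.08
position: [0.5499, 0.0158, 0.2426]
ee_rot: [2.109, 2.323, -0.007]
force: [-0.0, 0.9, -3.3]
width: 0.213
t 13.08 pos [0.5499 0.0158 0.2426] F [-0.   0.9 -3.3] w 19.6 x [-0.096  0.995 -0.006] y [ 0.995  0.096 -0.001] z [ 0.    -0.006 -1.   ]
rack x,y -0.3491 0.0021 under-ledge mm 26.3 yaw err deg 0.63
```

```bash
python3 -m jog '[0,0.1,0.04,0.13,0, 0,0.3,0,0,0, 0,0.3,0,0,0, 0,0.3,0,-0.02,0]' 60
python3 -c "
from h import *
inr()"
```

```text
clock: 13.42
position: [0.5475, 0.0589, 0.2372]
ee_rot: [2.106, 2.325, -0.007]
force: [1.2, 0.1, -2.6]
width: 0.21
t 13.42 pos [0.5475 0.0589 0.2372] F [ 1.2  0.1 -2.6] w 19.3 x [-0.099  0.995 -0.006] y [ 0.995  0.099 -0.   ] z [ 0.001 -0.006 -1.   ]
rack x,y -0.306 0.0009 under-ledge mm 21.0 yaw err deg 0.75
```

```bash
python3 -m jog '[0,0.3,0.01,-0.02,0, 0,0.4,0.01,-0.02,0, 0,0.4,0.01,-0.02,0, 0,0.4,0,-0.02,0, 0,0.4,0,-0.02,0, 0,0.2,0,-0.02,0, 0,0,0,-0.03,0]' 60
python3 -c "
from h import *
inr();print(observe()['ft_torque'])
im=get_image('scene');cv2.imwrite('pics/s5.png',np.clip(cv2.resize(im[25:155,220:350,::-1],(600,600),interpolation=cv2.INTER_CUBIC)*1.5,0,255).astype(np.uint8))"
```

```text
clock: 14.0
position: [0.5383, 0.1551, 0.2418]
ee_rot: [2.099, 2.333, -0.008]
force: [1.7, -0.1, -3.2]
width: 0.213
t 14.0 pos [0.5383 0.1551 0.2418] F [ 1.7 -0.1 -3.2] w 19.6 x [-0.106  0.994 -0.006] y [ 0.994  0.106 -0.002] z [-0.001 -0.006 -1.   ]
rack x,y -0.2094 0.0018 under-ledge mm 25.5 yaw err deg 1.16
[-0.54046034 -0.10094375 -0.12793396]
```

View pics/s5.png

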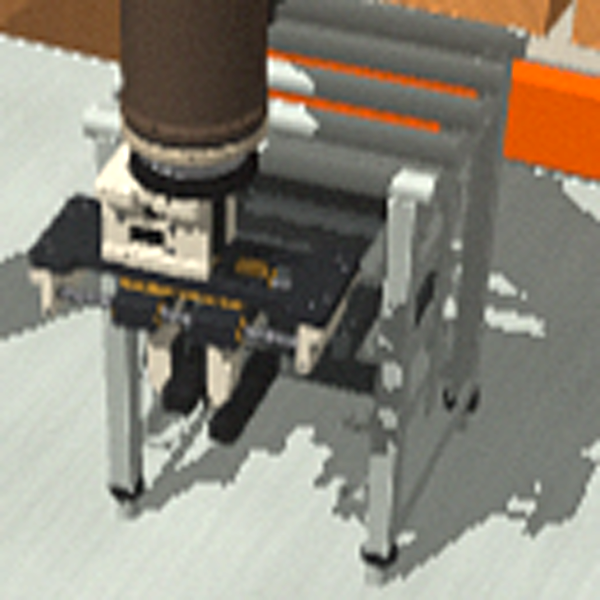

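```bash
python3 -m jog '[0,0,0.04,0.14,0.08, 0,0.2,0,0.03,0, 0,0.2,0,0,0, 0,0.2,0,0,0, 0,0.1,0,0,0]' 60
python3 -c "
from h import *
inr();print(observe()['ft_torque'])"
```

```text
clock: 14.47
position: [0.5378, 0.1799, 0.2346]
ee_rot: [2.117, 2.315, -0.009]
force: [-0.7, 0.9, -3.4]
width: 0.215
t 14.47 pos [0.5378 0.1799 0.2346] F [-0.7  0.9 -3.4] w 19.8 x [-0.089  0.996 -0.007] y [ 0.996  0.089 -0.001] z [-0.    -0.007 -1.   ]
rack x,y -0.1846 0.0002 under-ledge mm 18.3 yaw err deg 0.22
[-0.43484517  0.05243053 -0.05162594]
```

```bash
python3 -m jog '[0,0.12,0,-0.02,-0.04, 0,0.1,0,-0.02,0, 0,0.1,0,-0.02,0, 0,0.06,0,-0.02,0]' 60
python3 -c "
from h import *
inr();print(observe()['ft_torque'])"
```

```text
clock: 14.8
position: [0.5361, 0.1973, 0.2378]
ee_rot: [2.111, 2.321, -0.01]
force: [0.1, 0.1, -3.2]
width: 0.214
t 14.8 pos [0.5361 0.1973 0.2378] F [ 0.1  0.1 -3.2] w 19.7 x [-0.095  0.995 -0.008] y [ 0.996  0.095 -0.002] z [-0.001 -0.008 -1.   ]
rack x,y -0.1672 0.0004 under-ledge mm 21.5 yaw err deg 0.53
[-4.87564037e-01 -1.05582818e-04 -2.23315278e-02]
```

```bash
python3 -m jog '[0,0.05,0,-0.02,0, 0,0.05,0,-0.02,0]' 60
python3 -c "
from h import *
inr();print(observe()['ft_torque'])"
```

```text
clock: 14.97
position: [0.5357, 0.2018, 0.2397]
ee_rot: [2.11, 2.321, -0.01]
force: [0.8, 0.7, -2.7]
width: 0.214
t 14.97 pos [0.5357 0.2018 0.2397] F [ 0.8  0.7 -2.7] w 19.6 x [-0.095  0.995 -0.008] y [ 0.995  0.095 -0.001] z [-0.001 -0.008 -1.   ]
rack x,y -0.1626 0.0004 under-ledge mm 23.4 yaw err deg 0.54
[-0.53876759 -0.0103912  -0.01350347]
```

```bash
python3 -m jog '[0,0.05,0,0.1,0, 0,0.05,0,0,0]' 60
python3 -c "
from h import *
inr();print(observe()['ft_torque'])"
```

```text
clock: 15.13
position: [0.5355, 0.206, 0.2357]
ee_rot: [2.11, 2.321, -0.009]
force: [0.5, -0.5, -3.0]
width: 0.22
t 15.13 pos [0.5355 0.206  0.2357] F [ 0.5 -0.5 -3. ] w 20.2 x [-0.095  0.995 -0.007] y [ 0.995  0.095 -0.001] z [-0.    -0.007 -1.   ]
rack x,y -0.1584 0.0003 under-ledge mm 19.4 yaw err deg 0.53
[-0.45245694  0.06869697 -0.01043952]
```

```bash
python3 -m jog '[0,0.06,0,0,0, 0,0.06,0,0,0]' 60
python3 -c "
from h import *
inr();print(observe()['ft_torque'])"
```

```text
clock: 15.3
position: [0.5346, 0.2086, 0.2353]
ee_rot: [2.112, 2.317, -0.014]
force: [-2.6, -12.6, -1.3]
width: 0.218
t 15.3 pos [0.5346 0.2086 0.2353] F [ -2.6 -12.6  -1.3] w 20.1 x [-0.093  0.996 -0.01 ] y [ 0.996  0.093 -0.002] z [-0.001 -0.011 -1.   ]
rack x,y -0.1557 0.0009 under-ledge mm 19.0 yaw err deg 0.41
[-2.9838546   0.49124066 -0.06023189]
```

```bash
python3 -m jog '[0,-0.06,0,0.05,0, 0,0,0,0.1,0, 0,0,0,0.05,0]' 60
python3 -c "
from h import *
inr();print(observe()['ft_torque'])"
```

```text
clock: 15.55
position: [0.5348, 0.2054, 0.2268]
ee_rot: [2.113, 2.316, -0.014]
force: [-1.0, 0.8, -2.9]
width: 0.214
t 15.55 pos [0.5348 0.2054 0.2268] F [-1.   0.8 -2.9] w 19.7 x [-0.091  0.996 -0.011] y [ 0.996  0.091 -0.002] z [-0.001 -0.011 -1.   ]
rack x,y -0.1589 0.001 under-ledge mm 10.6 yaw err deg 0.34
[-0.29346996  0.02892346  0.07435609]
```

```bash
python3 -m jog '[0,0.03,0.02,0.06,0, 0,0,0,0.06,0]' 60
python3 -c "
from h import *
inr();print(observe()['ft_torque'])"
```

```text
clock: 15.72
position: [0.5357, 0.207, 0.2217]
ee_rot: [2.114, 2.316, -0.013]
force: [-1.2, -1.4, 0.9]
width: 0.213
t 15.72 pos [0.5357 0.207  0.2217] F [-1.2 -1.4  0.9] w 19.6 x [-0.091  0.996 -0.01 ] y [ 0.996  0.091 -0.002] z [-0.001 -0.01  -1.   ]
rack x,y -0.1574 -0.0001 under-ledge mm 5.5 yaw err deg 0.33
[0.0607915  0.12867959 0.0435477 ]
```

```bash
python3 -m jog '[0,0,0,0.06,0, 0,0,0,0.03,0]' 60
python3 -c "
from h import *
inr();print(observe()['ft_torque'])"
```

```text
clock: 15.88
position: [0.5357, 0.207, 0.2181]
ee_rot: [2.115, 2.316, -0.012]
force: [-3.1, -1.9, 3.3]
width: 0.216
t 15.88 pos [0.5357 0.207  0.2181] F [-3.1 -1.9  3.3] w 19.9 x [-0.091  0.996 -0.009] y [ 0.996  0.091 -0.002] z [-0.001 -0.009 -1.   ]
rack x,y -0.1575 -0.0001 under-ledge mm 1.8 yaw err deg 0.29
[0.07510494 0.33568372 0.04710338]
```

```bash
python3 -m jog '[0,0,0,0.05,0, 0,0,0,0.04,0]' 60
python3 -c "
from h import *
inr();print(observe()['ft_torque'])"
```

```text
clock: 16.05
position: [0.5358, 0.2065, 0.2155]
ee_rot: [2.116, 2.316, -0.011]
force: [-6.4, -3.1, 12.9]
width: 0.21
t 16.05 pos [0.5358 0.2065 0.2155] F [-6.4 -3.1 12.9] w 19.3 x [-0.09   0.996 -0.008] y [ 0.996  0.09  -0.002] z [-0.001 -0.008 -1.   ]
rack x,y -0.1579 -0.0001 under-ledge mm -0.8 yaw err deg 0.24
[-0.10865912  1.36071811 -0.01835415]
```

```bash
python3 -m jog '[0,0,0,0.03,0, 0,0,0,0,0]' 60
python3 -c "
from h import *
inr();print(observe()['ft_torque'])"
```

```text
clock: 16.22
position: [0.5358, 0.2065, 0.2157]
ee_rot: [2.118, 2.316, -0.008]
force: [-4.6, -1.3, 6.2]
width: 0.214
t 16.22 pos [0.5358 0.2065 0.2157] F [-4.6 -1.3  6.2] w 19.7 x [-0.089  0.996 -0.006] y [ 0.996  0.089 -0.002] z [-0.001 -0.006 -1.   ]
rack x,y -0.1579 -0.0001 under-ledge mm -0.6 yaw err deg 0.21
[0.0162441  0.93721477 0.06129416]
```

```bash
python3 -m jog '[40,0,0,0,0, 40,0,0,0,0, 40,0,0,0,0, 40,0,0,0,0, 40,0,0,0,0]' 60
python3 -c "
from h import *
inr()
im=get_image('scene');cv2.imwrite('pics/s6.png',im[:,:,::-1])"
python3 -m jog '[40,0,0,-0.2,0, 40,0,0,-0.4,0, 40,-0.5,0,-0.3,0, 40,-0.9,0,-0.2,0, 40,-0.9,0,-0.2,0, 40,-0.9,0,0,0, 40,-0.9,0,0,0, 40,-0.9,0,0,0, 40,-0.9,-0.2,0,0, 40,-0.9,-0.2,0,0, 40,-0.6,-0.2,0,0, 40,-0.2,0,0,0]'
python3 - <<'E'
from h import *
inr();s=get_image('scene')[25:155,220:350,::-1];t=get_image('top')[165:285,35:170,::-1]
cv2.imwrite('pics/f1.png',np.clip(np.hstack([cv2.resize(s,(400,400),interpolation=3),cv2.resize(t,(400,400),interpolation=3)])*1.4,0,255).astype(np.uint8))
E
```

```text
clock: 16.63
position: [0.5369, 0.2078, 0.2161]
ee_rot: [2.116, 2.317, -0.003]
force: [0.1, 0.4, 0.1]
width: 0.432
t 16.63 pos [0.5369 0.2078 0.2161] F [0.1 0.4 0.1] w 39.8 x [-0.09   0.996 -0.004] y [0.996 0.09  0.001] z [ 0.001 -0.004 -1.   ]
rack x,y -0.1567 -0.0013 under-ledge mm -0.2 yaw err deg 0.28
clock: 17.68
position: [0.5424, -0.1107, 0.279]
ee_rot: [2.101, 2.321, -0.001]
force: [-0.5, -0.1, 1.4]
width: 0.44
t 17.68 pos [ 0.5424 -0.1107  0.279 ] F [-0.5 -0.1  1.4] w 40.5 x [-0.099  0.995 -0.009] y [0.995 0.099 0.007] z [ 0.008 -0.008 -1.   ]
rack x,y -0.4746 0.0204 under-ledge mm 62.7 yaw err deg 0.79
```

View pics/f1.png

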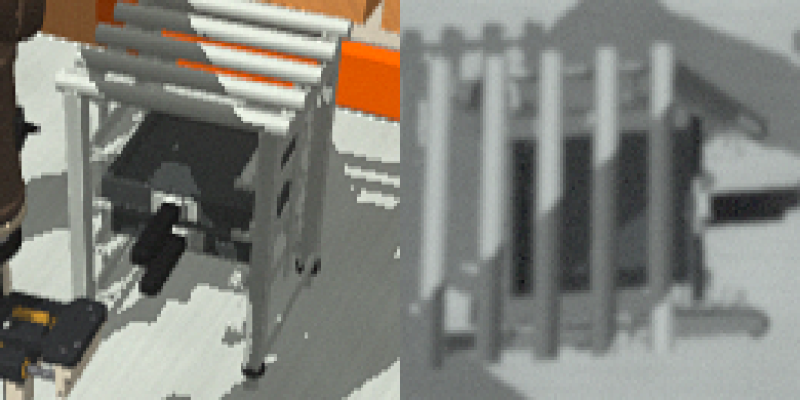

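Run:
```python
from h import *
S=camera_params("scene");h=np.load("rack.npy")[3];im=get_image("scene")[60:125,240:320,::-1]
k=9;b=np.clip(cv2.resize(im,(720,585),interpolation=3)*1.5,0,255).astype(np.uint8)
f=lambda x,y,z:tuple(int(a) for a in (proj(S,rk(x,y,z+h))[0]-[240,60]+.5)*k)
c=.0005;z=.2
P=[f(c-.088,.081,z),f(c-.088,-.081,z),f(c+.088,-.081,z),f(c+.088,.081,z)]
for i in range(4): cv2.line(b,P[i],P[(i+1)%4],(0,255,0),1)
cv2.line(b,f(c-.088,.081,.17),f(c-.088,-.081,.17),(0,255,255),1)
cv2.line(b,f(c-.088,0,.199),f(c-.188,0,.199),(0,0,255),1)
for s in(1,-1): cv2.line(b,f(-.094,s*.066,.176),f(-.094,s*.084,.176),(255,0,255),2)
cv2.imwrite("pics/f2.png",b)
```

```text
(no output)
```

View pics/f2.png

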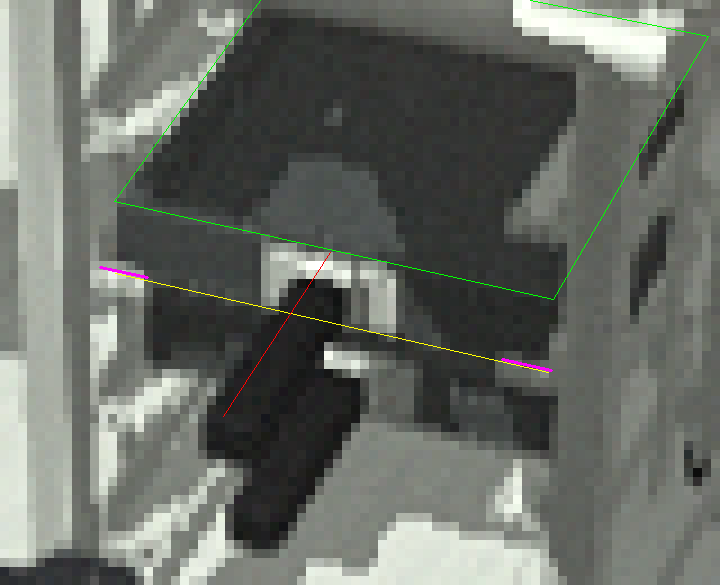

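```bash
python3 -c "
from h import *
st();print(sign_off())"
```

```text
t 17.83 pos [ 0.5443 -0.106   0.2783] F [-0.4  0.1 -0.7] w 40.4 x [-0.103  0.995 -0.007] y [0.995 0.103 0.007] z [ 0.008 -0.007 -1.   ]
the job is handed in; nothing more can be done
None
```

The loose tray is in the rack, handle outward, on the runners directly above the other tray, and I handed the job in at about 18 s.

- **Drawing it out:** I pulled the tray about 0.3 m by the side rim next to its plain end, because over the end rim the gripper body would have met the riser tubes. I then set it down on the bench.
- **Racking it:** I took it by the handle, carried it over the lips and fed it in slowly. It met the rear stop at about 13 N. I backed off about 2 mm, lowered it until it landed and let go.

**Last checks:**
- **Seating:** The height at release was within 1 mm of flat on the ledges, where a tray caught on the lip would sit about 6 mm high. The tray outline I predicted agreed with the final scene picture to about a pixel (roughly 2–3 mm).
- **Handle:** The handle end looked about one pixel low, which I put down to picture resolution.
- **Lips:** I did not see the tray behind the lips close up; that rests on the contact, the landing height and the overlay.
- **Other ware and hand-in:** The tray below looked in place. I did not re-measure it or the bowl, dredger and pot, but saw no sign of the arm touching them. The gripper was clear of everything at hand-in.

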